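# Re-rack four sample containers in reverse order

## Task

Move the three vials and the squat jar from the aluminium carrier into the grey four-place rack, in reverse order counted from the loop handles: the container nearest the carrier's handle goes in the place farthest from the rack's handle, the next one in the next place, and so on until the one farthest from the carrier's handle stands nearest the rack's handle. Keep them upright, and leave each standing flat in the middle of its own place, on the round white spot.

Things in the scene. Friction and masses are not known exactly. Their poses are not given: they have to be found in the camera images.
- carrier: Aluminium tray holding the containers at the start, in grey seat rings. 78 (x) by 283 (y) mm, base 8 mm thick, fixed. Steel loop handle sticks out 36 mm at its +y end, 11 mm high. Origin: centre of underside; y along the row to the handle, z up. Rim 3 mm thick, 2 mm above the base. Seats at x = 0, y = -105, -35, 35, 105 mm, z = 8 mm; who sits where varies.
- rack: Grey plastic rack, empty. 78 (x) by 283 (y) mm, base 8 mm thick, fixed. Steel loop handle sticks out 36 mm at its +y end, 11 mm high. Origin: centre of underside; y along the row to the handle, z up. Rim and 3 cross walls, 3 mm thick, 5 mm above the base. Four places 67 by 72 mm, centres x = 0, y = -105, -35, 35, 105 mm, floor z = 8 mm, white spot 32 mm across.
- dark_cap_vial: Small glass vial with a black screw cap, 57 mm high: body 27 mm across up to 39 mm, cap 23 mm across above. Grasp the body. Origin: centre of its underside; z is up along its axis; round, so its yaw means nothing.
- pale_cap_vial: Small glass vial with a white screw cap, 57 mm high: body 27 mm across up to 39 mm, cap 23 mm across above. Grasp the body. Origin: centre of its underside; z is up along its axis; round, so its yaw means nothing.
- big_vial: Larger glass vial with a black screw cap, 70 mm high: body 37 mm across up to 48 mm, cap 32 mm across above. Grasp the body. Origin: centre of its underside; z is up along its axis; round, so its yaw means nothing.
- jar: Squat amber glass jar with a black screw cap, 72 mm high: body straight and 50 mm across from 5 to 38 mm, narrowing above to a neck; cap straight, 45 mm across, 56 to 72 mm. Grasp the straight body or the cap. Origin: centre of its underside; z is up along its axis; round, so its yaw means nothing.
- seat_vial_a: Grey plastic seat ring lying fixed in the carrier under the small vial with the black cap, which stands in it at the start: 66 mm across, 6.5 mm high, recess 32 mm wide with a 3 mm thick floor. It stays where it is and marks where that container stood. Origin: centre of its underside.
- seat_vial_b: Grey plastic seat ring lying fixed in the carrier under the small vial with the white cap, which stands in it at the start: 66 mm across, 6.5 mm high, recess 32 mm wide with a 3 mm thick floor. It stays where it is and marks where that container stood. Origin: centre of its underside.
- seat_vial_d: Grey plastic seat ring lying fixed in the carrier under the larger vial, which stands in it at the start: 66 mm across, 6.5 mm high, recess 42 mm wide with a 3 mm thick floor. It stays where it is and marks where that container stood. Origin: centre of its underside.
- seat_jar: Grey plastic seat ring lying fixed in the carrier under the jar, which stands in it at the start: 66 mm across, 6.5 mm high, recess 55 mm wide with a 3 mm thick floor. It stays where it is and marks where that container stood. Origin: centre of its underside.
Not all that is in view belongs to the job. Leave any green or orange look-alike of the dark_cap_vial alone.

How it is judged:
By the outcome, as a careful person would: the job done as asked, in the order asked, and still so for the second after the job is handed in, with the robot touching nothing.
It also fails if it takes over 112 s, if anything falls off the work surface, if the arm or the gripper's body presses on something with over 40 N, if the wrist force passes 120 N, or if a joint passes its speed limit or range.

## Robot

A 7-joint arm with a two-finger parallel gripper is mounted at the origin on a cart in front of the work surface, level with it; the furniture and walls round the work are solid. World frame = base frame: x ahead of the robot, y to its left, z up, the work surface at z = 0. Lengths are in m, angles in rad, forces in N, time in s.
With the tool pointing down it reaches from about 0.4 to 0.85 m from the base axis. Payload 4.5 kg.
Tool frame: the origin (TCP) lies on the centre line of the jaws, within the pads' length; the fingertips stand r.tip_extent ahead of it and the grasp point (between the pads) is the TCP (r.tip_extent is the distance from the TCP to the fingertips, in m); z points along the fingers, y is the line along which they close (so a half turn about z gives the same grasp; the last joint's range is limited). The gripper opens to 88 mm and grips with 3 to 60 N. Pads are 18 mm wide; open, the fingers measure 123 mm over their backs; the gripper's body (75 mm by 187 mm) begins 45 mm behind the grasp point.
Start: joints at [-1.305, 0.689, -0.195, 1.565, 0.157, 0.902, -0.215], TCP at [0.144, 0.608, 0.258] pointing down, gripper open.
Joint ranges: [-3.01, 3.01], [-0.46, 2.08], [-1.47, 1.51], [0.13, 2.56], [-1, 4.14], [0.04, 2.09], [-2.66, 2.66]. Speed limits (rad/s): [2.57, 2.57, 3.14, 3.14, 3.14, 3.14, 3.14].

## Interface

Orientations are given as a unit quaternion [x, y, z, w].
In Python, from plant import sensors, vision, finish_job, r gives the robot as it stands. The module is installed in compiled form; this text tells all that it offers.
- The arm moves only by the tool step_arm, never from a script. Its argument "steps" is a list of rows, each a list of 2 entries, a list of its own where there are three numbers: the shift along the tool's x, y, z in cm, then the turn, a rotation vector about the tool's x, y, z in degrees. A call has 1 to 12 rows; each row shifts and turns the commanded pose from where the row before left it, along the tool's axes as they then stand; what a row does not reach is not made up. A row lasts 1/8 s, in which the tool goes at most 62.5 mm and 10.7 degrees, less where a joint would pass 70% of its speed; a pose out of reach is approached as far as the arm can. A call with a gripper value outside its range is refused whole. "claw" is the opening, from -1 (shut) to 1 (fully open), set as the call begins (left out, the last holds). The fingers move at their own pace and stop on an object; "grip_force" is the grip in N (left out, the last holds). Time passes only in rows, so rows that do not move let the fingers close. It gives the time, the measured TCP pose, the force, the opening and the grip force at its end, in the units of the state.
- sensors.get_state(): the state, without advancing time (a new reading comes with each control period).
- vision.snapshot(name): name is "scene" or "top" or "wrist"; returns a dict with "img" (384x512x3 uint8, red, green, blue), "fx", "fy", "cx", "cy" (pixels), "position" and "rotation" of the camera in the world. Camera axes: x right, y down, z forward; pixel columns grow to the right and rows downward; lengths in m; the calibration is good to about 2 mm. A picture is of the moment at which its call begins. There is no depth.
- finish_job(): hands the job in; it is judged then, once.
The state is a dict: "clock": time; "q": joint angles; "qd": joint speeds; "joint_torque": joint torques, N m; "tool_pos": TCP position; "eef_rot": TCP orientation; "contact_force": force on the tool from outside, world axes, zero at the start; "moment": the same for the moment, N m; "opening": opening from 0.0 (shut) to 1.0 (fully open); "finger_force": force on a finger pad.
Only numpy, scipy, OpenCV 4.12 (cv2) and the standard library are available. Lean on these libraries where they do the work, as an engineer would, in place of code of your own. Each camera call takes 0.05 s, during which the arm holds its last target. There are 200 camera calls.

## Working session

There is one attempt and no reset: what is moved stays moved. The work goes in short steps, Python scripts to look and compute and a tool call to move; the robot and the scene stay as the last step left them, time stands still between calls to the robot, and variables do not carry over. Pictures are saved under pics/ and viewed, at most 14 in all, crops included, and the job is handed in when it is done.

Besides the shell and the picture viewer there is one more tool, called after "Call:" in YAML: its name, and indented under it one key for each argument. step_arm: Moves the arm, as the interface text tells. Its arguments: {"type":"object","properties":{"steps":{"type":"array"},"claw":{"type":"number"},"grip_force":{"type":"number"}},"required":["steps"]}

```bash
mkdir -p pics; python3 - <<'E'
from plant import sensors, vision, r
import cv2,json,numpy as np
s=sensors.get_state(); print({k:np.round(v,3).tolist() for k,v in s.items()}, r.tip_extent)
for n in ["scene","top"]:
    d=vision.snapshot(n); cv2.imwrite(f"pics/{n}0.png",cv2.resize(d["img"][:,:,::-1],(800,600),interpolation=cv2.INTER_CUBIC))
    print(n,d["fx"],d["fy"],d["cx"],d["cy"],np.round(d["position"],4).tolist(),np.round(d["rotation"],4).tolist())
    np.savez(f"{n}.npz",**d)
E
```

```text
{'clock': 0.0, 'q': [-1.305, 0.69, -0.195, 1.566, 0.157, 0.902, -0.215], 'qd': [0.002, -0.002, 0.001, -0.001, -0.002, -0.002, 0.0], 'joint_torque': [-0.0, -52.756, -1.267, -15.343, -0.053, 0.007, 0.0], 'tool_pos': [0.143, 0.608, 0.257], 'eef_rot': [0.116, 0.993, -0.001, -0.0], 'contact_force': [-0.557, 0.231, -0.12], 'moment': [0.04, -0.004, -0.027], 'finger_force': 0.0, 'opening': 1.001} 0.019
scene 418.04959550031805 418.04959550031805 256.5061516820408 197.4898443224059 [0.3032, 0.7665, 0.5982] [-0.2042, 0.8847, -0.4092, 0.0902]
top 369.94727313101674 369.94727313101674 252.0709052378143 183.27953621838242 [0.4127, 0.1883, 0.8635] [0.7271, -0.6782, 0.0737, -0.0774]
```

View pics/top0.png

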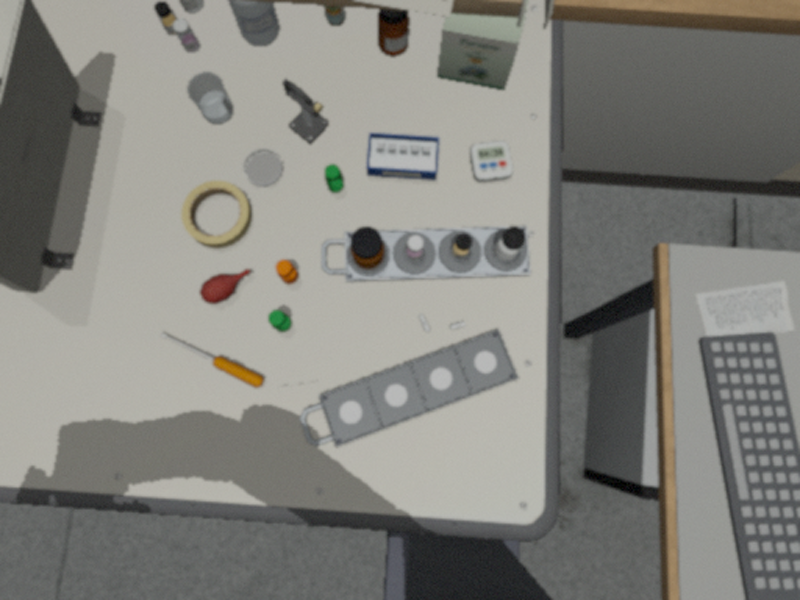

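View pics/scene0.png

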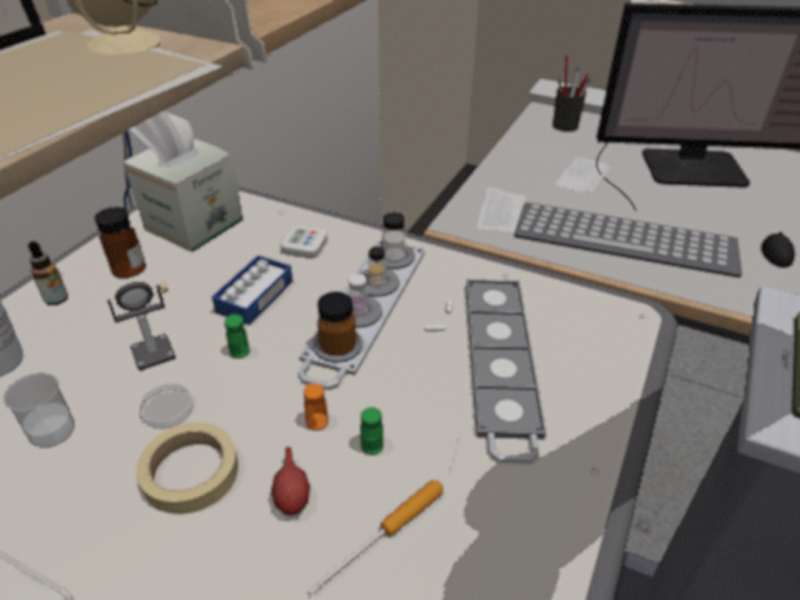

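The top view shows the carrier handle on the left at (333,257). From there the order is jar (367,247), white-cap vial (413,245), small black-cap vial (461,244), big vial (511,238). The rack handle is at (317,422), with spots at (350,412), (396,395), (441,378) and (485,362). The green and orange look-alikes are off the carrier, at (334,178), (280,320) and (287,271).

```bash
cat > h.py <<'E'
import numpy as np,cv2
from scipy.spatial.transform import Rotation as R
def ray(d,u,v):
    c=np.array([(u-d["cx"])/d["fx"],(v-d["cy"])/d["fy"],1.]); return R.from_quat(d["rotation"]).apply(c)
def px2w(d,u,v,z):
    w=ray(d,u,v); p=np.array(d["position"]); return p+w*(z-p[2])/w[2]
def w2px(d,P):
    c=R.from_quat(d["rotation"]).inv().apply(np.array(P)-d["position"]); return np.stack([c[...,0]/c[...,2]*d["fx"]+d["cx"],c[...,1]/c[...,2]*d["fy"]+d["cy"]],-1)
E
python3 - <<'E'
from h import *
d=dict(np.load("top.npz")); k=512/800
for n,z,pts in [("spots",.008,[(350,412),(396,395),(441,378),(485,362)]),("carrier corners LT RT RB LB",.01,[(347,230),(526,228),(529,276),(347,280)]),("rack corners",.013,[(321,394),(497,332),(516,375),(338,443)])]:
    P=np.array([px2w(d,(u+.5)*k-.5,(v+.5)*k-.5,z) for u,v in pts]); print(n,P.round(4).tolist(), np.linalg.norm(np.diff(P,axis=0),axis=1).round(3))
c=d["img"][135:295,190:350,::-1]
cv2.imwrite("pics/c1.png",cv2.resize(c,(600,600),interpolation=cv2.INTER_CUBIC))
s=dict(np.load("scene.npz"))["img"][130:250,180:300,::-1]
cv2.imwrite("pics/c2.png",cv2.resize(s,(600,600),interpolation=cv2.INTER_CUBIC))
E
```

```text
spots [[0.4089, 0.2502, 0.008], [0.4377, 0.1855, 0.008], [0.4667, 0.1214, 0.008], [0.4945, 0.0579, 0.008]] [0.071 0.07  0.069]
carrier corners LT RT RB LB [[0.6822, 0.2781, 0.01], [0.7048, 0.0024, 0.01], [0.6288, -0.0037, 0.01], [0.6033, 0.2712, 0.01]] [0.277 0.076 0.276]
rack corners [[0.4314, 0.2938, 0.013], [0.5394, 0.0425, 0.013], [0.4783, 0.0129, 0.013], [0.3649, 0.2631, 0.013]] [0.274 0.068 0.275]
```

View pics/c1.png

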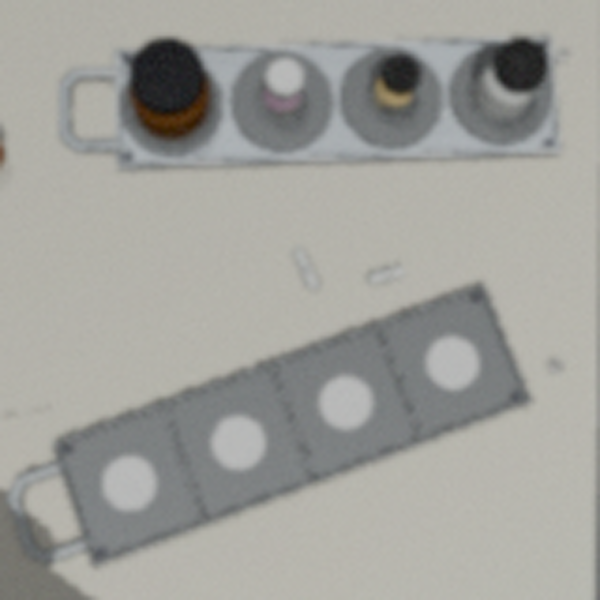

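View pics/c2.png

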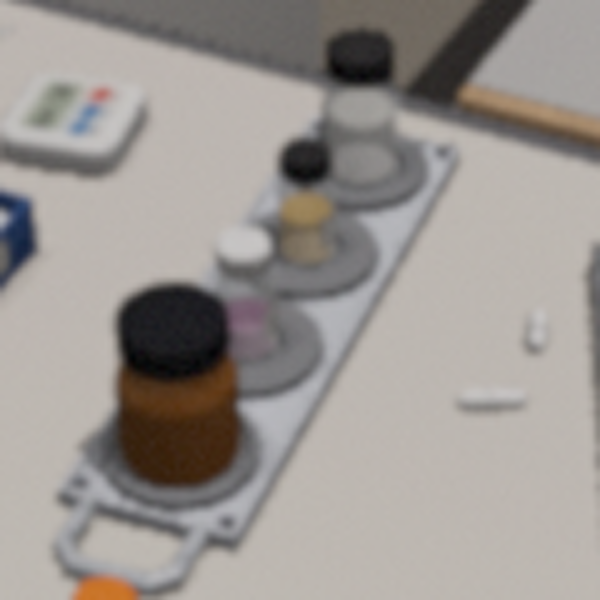

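The crops confirm the order: jar cap (168,76), white cap (285,76), small black cap (400,73), big vial cap (519,65). The rack spots are at (130,483), (238,443), (346,403) and (452,362) in the crop. Next I fit both trays and cross-check against the cap centres and the scene view.

```bash
cat >> h.py <<'E'
def go(x,y,z,yaw):
    """delta in tool axes (cm,deg) to reach TCP x,y,z with tool pointing down, tool y at world angle yaw (deg)"""
    from plant import sensors
    s=sensors.get_state(); Rt=R.from_quat(s["eef_rot"]); a=np.radians(yaw)
    Y=np.array([np.cos(a),np.sin(a),0]);Z=np.array([0,0,-1.]);T=R.from_matrix(np.stack([np.cross(Y,Z),Y,Z],1))
    dp=np.array([x,y,z])-s["tool_pos"]
    print("t",round(s["clock"],2),"before turn cm",(Rt.inv().apply(dp)*100).round(2),"turn",(Rt.inv()*T).as_rotvec(degrees=True).round(1),"after turn cm",(T.inv().apply(dp)*100).round(2))
E
python3 - <<'E'
from h import *
from scipy.optimize import least_squares
d=dict(np.load("top.npz")); sc=dict(np.load("scene.npz"))
px=lambda P:np.array([((u+.5)*160/600-.5+190,(v+.5)*160/600-.5+135) for u,v in P])
pxs=lambda P:np.array([((u+.5)*.2-.5+180,(v+.5)*.2-.5+130) for u,v in P])
k=lambda P:np.array([((u+.5)*.64-.5,(v+.5)*.64-.5) for u,v in P])
ys=[.105,.035,-.035,-.105]
def fit(L,obs,cams,x0):
    def W(q,L): return np.c_[R.from_euler("z",q[2]).apply(L)]+[q[0],q[1],0]
    f=lambda q:np.concatenate([(w2px(c,W(q,l))-o).ravel() for c,l,o in zip(cams,L,obs)])
    s=least_squares(f,x0,loss="soft_l1"); print("pose",s.x[:2].round(4),np.degrees(s.x[2]).round(2),"res",f(s.x).reshape(-1,2).round(1).tolist()); return W(s.x,np.array([[0,y,.0] for y in ys]))
rs=np.array([[0,y,.008] for y in ys]); rc=np.array([[-.039,.1415,.013],[.039,.1415,.013],[.039,-.1415,.013],[-.039,-.1415,.013]])
o1=np.r_[px([(130,483),(238,443),(346,403),(452,362)]),px([(96,562),(63,441),(480,286),(527,401)])]
for cams in ([d],[d,sc]):
    L=[np.r_[rs,rc],rs]; o=[o1,k([(509,411),(503,368),(499,331),(495,298)])]
    Wk=fit(L[:len(cams)],o[:len(cams)],cams,[.45,.15,.4]); print("rack",Wk.round(4).tolist())
cc=rc.copy(); cc[:,2]=.010; st=np.array([[0,y,.0145] for y in ys]); ct=np.array([[0,.105,.083],[0,.035,.068],[0,-.035,.068],[0,-.105,.081]])
o1=px([(123,167),(121,50),(548,38),(557,153),(172,105),(282,101),(391,98),(501,94),(168,76),(285,76),(400,73),(519,65)])
for cams in ([d],[d,sc]):
    Wk=fit([np.r_[cc,st,ct],ct][:len(cams)],[o1,pxs([(173,315),(246,241),(306,156),(361,49)])][:len(cams)],cams,[.65,.13,.08]); print("carrier",Wk.round(4).tolist())
E
```

```text
pose [0.4522 0.1537] 24.04 res [[-0.2, -0.1], [0.1, -0.3], [0.0, -0.3], [0.1, 0.1], [-1.1, 1.5], [-3.4, 0.1], [1.3, -1.1], [1.8, 0.2]]
rack [[0.4094, 0.2495, 0.0], [0.4379, 0.1856, 0.0], [0.4665, 0.1217, 0.0], [0.495, 0.0578, 0.0]]
pose [0.4509 0.1542] 24.08 res [[-0.5, 0.5], [-0.2, 0.3], [-0.3, 0.3], [-0.1, 0.6], [-1.3, 2.1], [-3.7, 0.8], [1.0, -0.6], [1.5, 0.7], [-0.9, -1.1], [-0.4, -0.7], [-0.7, -0.9], [-0.8, -0.9]]
rack [[0.4081, 0.2501, 0.0], [0.4366, 0.1862, 0.0], [0.4652, 0.1223, 0.0], [0.4938, 0.0584, 0.0]]
pose [0.6552 0.1383] 5.87 res [[-2.2, 0.3], [-2.1, -0.0], [1.1, -0.4], [1.4, 0.3], [-0.3, -0.0], [-0.2, 0.1], [0.1, -0.0], [0.1, 0.1], [-0.5, -0.6], [-0.2, 0.3], [0.4, 0.1], [1.1, -0.4]]
carrier [[0.6445, 0.2427, 0.0], [0.6516, 0.1731, 0.0], [0.6588, 0.1034, 0.0], [0.6659, 0.0338, 0.0]]
pose [0.6546 0.1385] 5.92 res [[-2.3, 0.6], [-2.2, 0.3], [1.0, -0.3], [1.3, 0.4], [-0.4, 0.2], [-0.3, 0.3], [0.0, 0.2], [0.0, 0.3], [-0.6, -0.4], [-0.3, 0.6], [0.3, 0.4], [1.0, -0.2], [-0.6, -0.5], [-0.7, -0.4], [-0.3, -1.7], [-0.2, -1.5]]
carrier [[0.6438, 0.2429, 0.0], [0.651, 0.1733, 0.0], [0.6582, 0.1036, 0.0], [0.6655, 0.034, 0.0]]
```

```bash
python3 -c "
from h import *
go(.644,.243,.22,5.9)"
```

```text
t 0.1 before turn cm [-57.09 -24.     3.75] turn [-0.1  0.1 70.8] after turn cm [-41.43  46.03   3.7 ]
```

Call:
step_arm:
  steps:
    - [[-4.8,-2,0],[0,0,0]]
    - [[-4.8,-2,0],[0,0,0]]
    - [[-4.8,-2,0],[0,0,0]]
    - [[-4.8,-2,0],[0,0,0]]
    - [[-4.8,-2,0],[0,0,0]]
    - [[-4.8,-2,0],[0,0,0]]
    - [[-4.8,-2,0],[0,0,0]]
    - [[-4.8,-2,0],[0,0,0]]
    - [[-4.8,-2,0],[0,0,0]]
    - [[-4.8,-2,0],[0,0,0]]
    - [[-4.8,-2,0],[0,0,0]]
    - [[-4.2,-2,0],[0,0,0]]
  claw: 1
  grip_force: 15

```text
clock: 1.6
tool_pos: [0.6445, 0.2421, 0.2571]
eef_rot: [0.116, 0.993, -0.0, -0.0]
contact_force: [-0.0, 0.4, -0.0]
opening: 1.004
finger_force: 0.0
```

Call:
step_arm:
  steps:
    - [[0,0,1],[0,0,10]]
    - [[0,0,1],[0,0,10]]
    - [[0,0,1],[0,0,10]]
    - [[0,0,0.7],[0,0,10]]
    - [[0,0,0],[0,0,10]]
    - [[0,0,0],[0,0,10]]
    - [[0,0,0],[0,0,10]]
    - [[0,0,0],[0,0,0]]
    - [[0,0,0],[0,0,0]]

```text
clock: 2.72
tool_pos: [0.643, 0.2438, 0.2204]
eef_rot: [0.663, 0.748, -0.0, -0.0]
contact_force: [1.1, -0.5, 0.3]
opening: 0.997
finger_force: 0.0
```

```bash
python3 -c "
from h import *
from plant import vision
go(.644,.243,.22,5.9)
d=vision.snapshot('wrist');np.savez('w.npz',**d)
cv2.imwrite('pics/w1.png',cv2.resize(d['img'][:,:,::-1],(800,600)))
for P in ([.644,.243,.083],[.644,.243,.0145],[.651,.1735,.068],[.651,.1735,.0145],[.658,.1036,.068],[.658,.1036,.0145]): print(w2px(d,P)/.64)"
```

```text
t 2.73 before turn cm [-0.09  0.09  0.04] turn [-0.  0.  1.] after turn cm [-0.09  0.09  0.04]
[398.58323008 293.92271941]
[398.24384577 268.17036498]
[396.35866378 384.56446621]
[396.42285899 352.82996642]
[394.42789462 469.97383927]
[394.74594081 428.60397281]
```

View pics/w1.png

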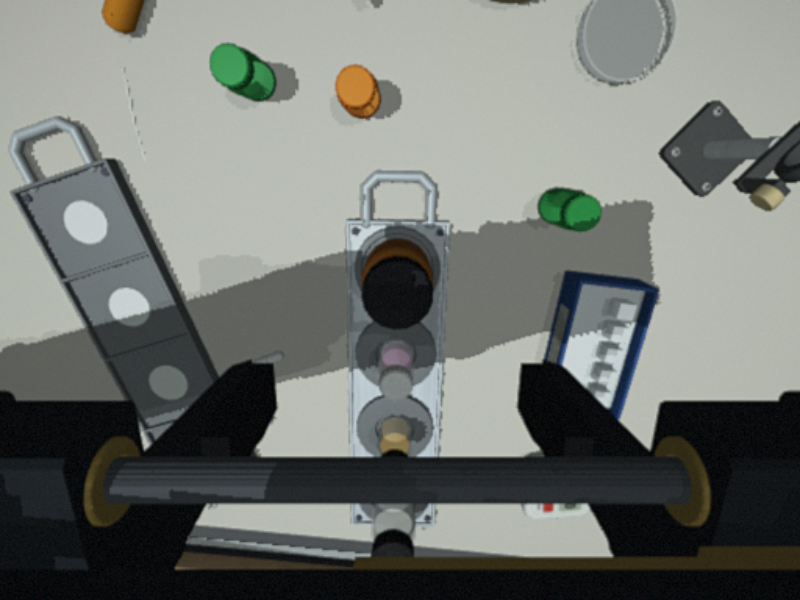

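The wrist view matches the fit within 2 px: jar cap (397,292) against 399,294 predicted, and white-cap seat (395,354) against 396,353. I go down on the jar.

Call:
step_arm:
  steps:
    - [[-0.1,0.1,4],[0,0,1]]
    - [[0,0,4],[0,0,0]]
    - [[0,0,3],[0,0,0]]
    - [[0,0,2],[0,0,0]]
    - [[0,0,2],[0,0,0]]
    - [[0,0,1.5],[0,0,0]]
    - [[0,0,1.3],[0,0,0]]
    - [[0,0,0],[0,0,0]]
    - [[0,0,0],[0,0,0]]

```text
clock: 3.9
tool_pos: [0.6448, 0.2431, 0.0433]
eef_rot: [0.671, 0.742, 0.001, 0.0]
contact_force: [0.4, 0.0, -0.3]
opening: 1.001
finger_force: 0.0
```

Call:
step_arm:
  steps:
    - [[0,0,0],[0,0,0]]
    - [[0,0,0],[0,0,0]]
    - [[0,0,0],[0,0,0]]
    - [[0,0,0],[0,0,0]]
    - [[0,0,0],[0,0,0]]
    - [[0,0,0],[0,0,0]]
    - [[0,0,0],[0,0,0]]
    - [[0,0,0],[0,0,0]]
  claw: -1
  grip_force: 15

```text
clock: 4.9
tool_pos: [0.6442, 0.2429, 0.0428]
eef_rot: [0.671, 0.742, -0.0, -0.0]
contact_force: [-0.5, -0.3, 0.8]
opening: 0.558
finger_force: 15.0
```

```bash
python3 -c "
from h import *
from plant import vision
d=dict(np.load('w.npz'))
for u,v in ((85,222),(129,307),(168,383)): print(px2w(d,(u+.5)*.64-.5,(v+.5)*.64-.5,.008).round(4))
go(.644,.243,.042,5.9)"
```

```text
[0.4066 0.2487 0.008 ]
[0.4354 0.1846 0.008 ]
[0.464  0.1204 0.008 ]
t 4.9 before turn cm [ 0.01 -0.02  0.08] turn [-0.  -0.  -0.2] after turn cm [ 0.01 -0.02  0.08]
```

Call:
step_arm:
  steps:
    - [[0,0,-0.5],[0,0,0]]
    - [[0,0,-1.5],[0,0,0]]
    - [[0,0,-2.5],[0,0,0]]
    - [[0,0,-2.5],[0,0,0]]
    - [[0,0,-2.5],[0,0,0]]
    - [[0,0,-2.0],[0,0,0]]
    - [[0,0,-0.5],[0,0,0]]
    - [[0,0,0],[0,0,0]]

```text
clock: 5.9
tool_pos: [0.6441, 0.2429, 0.1627]
eef_rot: [0.671, 0.742, -0.0, -0.0]
contact_force: [-0.4, 0.2, -0.7]
opening: 0.557
finger_force: 15.0
```

```bash
python3 -c "
from h import *
go(.4936,.0573,.16,24.1)"
```

```text
t 5.9 before turn cm [-16.97 -16.83   0.27] turn [ -0.   -0.  -18.4] after turn cm [-10.8  -21.32   0.27]
```

Call:
step_arm:
  steps:
    - [[-1.0,-1.0,0],[0,0,0]]
    - [[-2.5,-2.5,0],[0,0,0]]
    - [[-3,-3,0],[0,0,0]]
    - [[-3,-3,0],[0,0,0]]
    - [[-3,-3,0],[0,0,0]]
    - [[-2.5,-2.5,0],[0,0,0]]
    - [[-2,-1.8,0.3],[0,0,0]]
    - [[0,0,0],[0,0,-6]]
    - [[0,0,0],[0,0,-7]]
    - [[0,0,0],[0,0,-5.4]]
    - [[0,0,0],[0,0,0]]
    - [[0,0,0],[0,0,0]]

```text
clock: 7.4
tool_pos: [0.4938, 0.057, 0.1593]
eef_rot: [0.544, 0.839, -0.0, -0.0]
contact_force: [-0.0, 0.4, -0.9]
opening: 0.557
finger_force: 15.0
```

```bash
python3 -c "
from h import *
from plant import vision
go(.4936,.0573,.16,24.1)
d=vision.snapshot('wrist');np.savez('w.npz',**d)
cv2.imwrite('pics/w2.png',cv2.resize(d['img'][:,:,::-1],(800,600)))
for P in ([.4078,.2492,.008],[.4364,.1853,.008],[.4650,.1212,.008]): print(w2px(d,P)/.64)"
```

```text
t 7.4 before turn cm [ 0.04 -0.01 -0.07] turn [-0.  -0.  -0.1] after turn cm [ 0.04 -0.01 -0.07]
[ 396.79327123 -118.3543286 ]
[396.96572573  39.36748884]
[396.97402181 172.58863485]
```

View pics/w2.png

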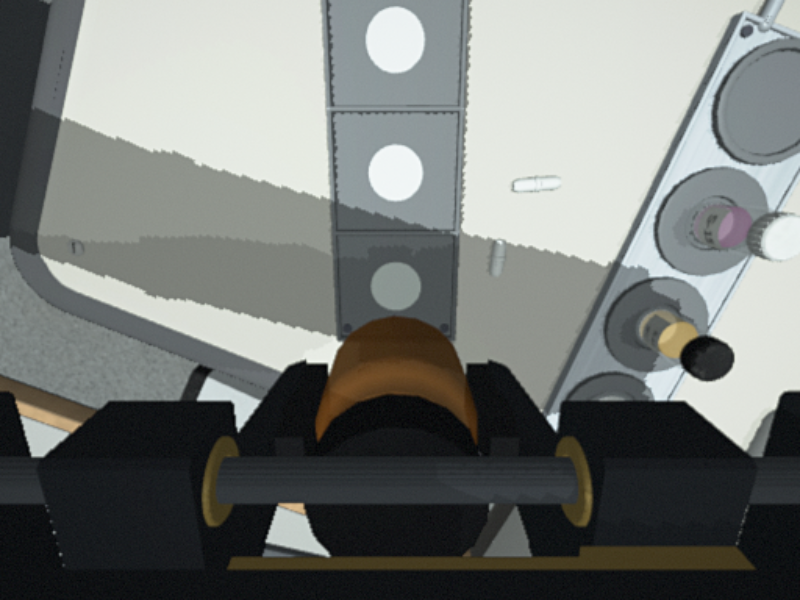

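The jar hangs upright. The rack spots are at (395,172) and (395,40), against 397,172.6 and 397,39 predicted, so the target spot at (395,286) lies under the jar's column. I lower it.

Call:
step_arm:
  steps:
    - [[0,0,2],[0,0,0]]
    - [[0,0,2.5],[0,0,0]]
    - [[0,0,2.5],[0,0,0]]
    - [[0,0,2],[0,0,0]]
    - [[0,0,1.3],[0,0,0]]
    - [[0,0,0.8],[0,0,0]]
    - [[0,0,0.4],[0,0,0]]
    - [[0,0,0.2],[0,0,0]]
    - [[0,0,0.1],[0,0,0]]
    - [[0,0,0.1],[0,0,0]]
    - [[0,0,0],[0,0,0]]
    - [[0,0,0],[0,0,0]]

```text
clock: 8.95
tool_pos: [0.4941, 0.057, 0.0408]
eef_rot: [0.544, 0.839, 0.0, 0.0]
contact_force: [0.5, -0.1, -1.3]
opening: 0.558
finger_force: 15.0
```

Call:
step_arm:
  steps:
    - [[0,0,0.1],[0,0,0]]
    - [[0,0,0],[0,0,0]]

```text
clock: 9.2
tool_pos: [0.4941, 0.057, 0.0397]
eef_rot: [0.544, 0.839, 0.0, 0.0]
contact_force: [-0.3, 1.1, -0.7]
opening: 0.563
finger_force: 15.0
```

Call:
step_arm:
  steps:
    - [[0,0,0],[0,0,0]]
    - [[0,0,0],[0,0,0]]
    - [[0,0,0],[0,0,0]]
    - [[0,0,0],[0,0,0]]
    - [[0,0,-1.5],[0,0,0]]
    - [[0,0,-4],[0,0,0]]
    - [[0,0,-5],[0,0,0]]
    - [[0,0,-3],[0,0,0]]
    - [[0,0,0],[0,0,0]]
  claw: 1

```text
clock: 10.32
tool_pos: [0.4954, 0.0571, 0.1776]
eef_rot: [0.544, 0.839, 0.002, 0.002]
contact_force: [-0.4, -0.7, -0.1]
opening: 0.996
finger_force: 0.0
```

```bash
python3 -c "
from h import *
go(.651,.1733,.17,5.9)"
```

```text
t 10.32 before turn cm [ 4.25 18.94  0.85] turn [ 0.3  0.  18.2] after turn cm [ 9.96 16.67  0.76]
```

Call:
step_arm:
  steps:
    - [[0.9,3.9,0],[0,0,0]]
    - [[0.9,4,0],[0,0,0]]
    - [[0.9,4,0.3],[0,0,0]]
    - [[0.9,4,0],[0,0,0]]
    - [[0.7,3.1,0],[0,0,9.1]]
    - [[0,0,0],[0,0,9.2]]
    - [[0,0,0],[0,0,0]]
    - [[0,0,0],[0,0,0]]
    - [[0,0,0],[0,0,0]]

```text
clock: 11.45
tool_pos: [0.6496, 0.1734, 0.1716]
eef_rot: [0.67, 0.742, -0.0, -0.0]
contact_force: [-0.1, -1.1, -0.8]
opening: 0.998
finger_force: 0.0
```

```bash
python3 -c "
from h import *
go(.651,.1733,.040,5.9)"
```

```text
t 11.45 before turn cm [-0.03  0.15 13.16] turn [-0. -0. -0.] after turn cm [-0.03  0.14 13.16]
```

Call:
step_arm:
  steps:
    - [[0,0.1,3],[0,0,0]]
    - [[0,0,3.5],[0,0,0]]
    - [[0,0,2.6],[0,0,0]]
    - [[0,0,2],[0,0,0]]
    - [[0,0,1.3],[0,0,0]]
    - [[0,0,0.8],[0,0,0]]
    - [[0,0,0],[0,0,0]]
    - [[0,0,0],[0,0,0]]

```text
clock: 12.45
tool_pos: [0.6515, 0.1742, 0.0405]
eef_rot: [0.67, 0.742, 0.001, 0.0]
contact_force: [0.1, 0.3, -0.3]
opening: 1.002
finger_force: 0.0
```

Call:
step_arm:
  steps:
    - [[0,0,0],[0,0,0]]
    - [[0,0,0],[0,0,0]]
    - [[0,0,0],[0,0,0]]
    - [[0,0,0],[0,0,0]]
    - [[0,0,0],[0,0,0]]
    - [[0,0,0],[0,0,0]]
    - [[0,0,0],[0,0,0]]
    - [[0,0,0],[0,0,0]]
    - [[0,0,0],[0,0,0]]
    - [[0,0,0],[0,0,0]]
  claw: -1
  grip_force: 12

```text
clock: 13.7
tool_pos: [0.6509, 0.1741, 0.0397]
eef_rot: [0.67, 0.742, 0.0, -0.0]
contact_force: [-0.6, 0.2, 0.3]
opening: 0.303
finger_force: 12.0
```

Call:
step_arm:
  steps:
    - [[0,0,-0.5],[0,0,0]]
    - [[0,0,-1.5],[0,0,0]]
    - [[0,0,-2.5],[0,0,0]]
    - [[0,0,-2.5],[0,0,0]]
    - [[0,0,-2.5],[0,0,0]]
    - [[0,0,-2.0],[0,0,0]]
    - [[0,0,-0.5],[0,0,0]]
    - [[0,0,0],[0,0,0]]

```text
clock: 14.7
tool_pos: [0.6507, 0.174, 0.1597]
eef_rot: [0.67, 0.742, -0.0, -0.0]
contact_force: [0.0, 0.6, -0.8]
opening: 0.299
finger_force: 12.0
```

```bash
python3 -c "
from h import *
go(.465,.1212,.16,24.1)"
```

```text
t 14.7 before turn cm [ -3.37 -19.01  -0.03] turn [ -0.   -0.  -18.3] after turn cm [  2.76 -19.11  -0.03]
```

Call:
step_arm:
  steps:
    - [[-0.2,-1.2,0],[0,0,0]]
    - [[-0.5,-3,0],[0,0,0]]
    - [[-0.7,-3.6,0],[0,0,0]]
    - [[-0.7,-3.7,0],[0,0,0]]
    - [[-0.6,-3.6,0],[0,0,0]]
    - [[-0.5,-2.8,0],[0,0,0]]
    - [[-0.2,-1.1,0],[0,0,0]]
    - [[0,0,0],[0,0,-6]]
    - [[0,0,0],[0,0,-7]]
    - [[0,0,0],[0,0,-5.3]]
    - [[0,0,0],[0,0,0]]
    - [[0,0,0],[0,0,0]]

```text
clock: 16.2
tool_pos: [0.4657, 0.121, 0.1595]
eef_rot: [0.544, 0.839, 0.0, 0.0]
contact_force: [-0.5, -0.9, -0.6]
opening: 0.299
finger_force: 12.0
```

```bash
python3 -c "
from h import *
from plant import vision
go(.465,.1212,.0367,24.1)
d=vision.snapshot('wrist')
cv2.imwrite('pics/w3.png',cv2.resize(d['img'][:,:,::-1],(800,600)))
for P in ([.4364,.1853,.008],[.4650,.1212,.008]): print(w2px(d,P)/.64)"
```

```text
t 16.2 before turn cm [ 0.04 -0.06 12.28] turn [ 0.  -0.  -0.1] after turn cm [ 0.04 -0.06 12.28]
[395.93833392 172.10047753]
[396.02769409 285.84573553]
```

View pics/w3.png

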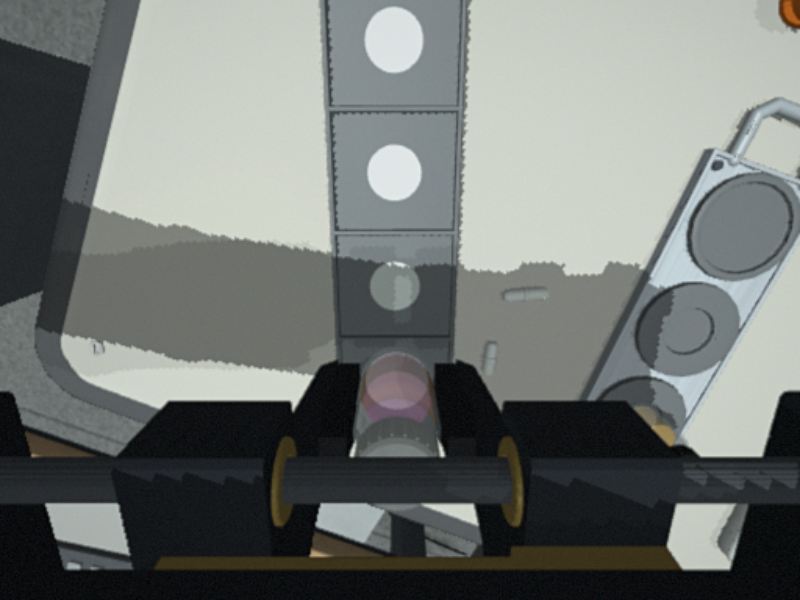

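The white-cap vial hangs upright at column 397. The spots are at (394,172) and (394,286), so I shift 1 mm and lower.

Call:
step_arm:
  steps:
    - [[0,-0.1,2],[0,0,0]]
    - [[0,0,2.5],[0,0,0]]
    - [[0,0,2.5],[0,0,0]]
    - [[0,0,2],[0,0,0]]
    - [[0,0,1.5],[0,0,0]]
    - [[0,0,1],[0,0,0]]
    - [[0,0,0.4],[0,0,0]]
    - [[0,0,0.2],[0,0,0]]
    - [[0,0,0.1],[0,0,0]]
    - [[0,0,0],[0,0,0]]
    - [[0,0,0],[0,0,0]]

```text
clock: 17.62
tool_pos: [0.4645, 0.1205, 0.0379]
eef_rot: [0.544, 0.839, 0.0, 0.0]
contact_force: [0.4, -0.7, 0.5]
opening: 0.3
finger_force: 12.0
```

Call:
step_arm:
  steps:
    - [[0,0,0.1],[0,0,0]]
    - [[0,0,0],[0,0,0]]
    - [[0,0,0],[0,0,0]]

```text
clock: 18.0
tool_pos: [0.4645, 0.1205, 0.0367]
eef_rot: [0.544, 0.839, 0.0, 0.0]
contact_force: [-0.2, 0.1, 0.4]
opening: 0.303
finger_force: 12.0
```

Call:
step_arm:
  steps:
    - [[0,0,0],[0,0,0]]
    - [[0,0,0],[0,0,0]]
    - [[0,0,0],[0,0,0]]
    - [[0,0,0],[0,0,0]]
    - [[0,0,0],[0,0,0]]
    - [[0,0,-1.5],[0,0,0]]
    - [[0,0,-4],[0,0,0]]
    - [[0,0,-5],[0,0,0]]
    - [[0,0,-2.8],[0,0,0]]
    - [[0,0,0],[0,0,0]]
    - [[0,0,0],[0,0,0]]
  claw: 1

```text
clock: 19.38
tool_pos: [0.464, 0.1203, 0.1697]
eef_rot: [0.544, 0.839, -0.0, -0.0]
contact_force: [-0.6, 0.3, -0.3]
opening: 1.003
finger_force: 0.0
```

```bash
python3 -c "
from h import *
go(.6582,.1036,.17,5.9)"
```

```text
t 19.38 before turn cm [-9.46 17.04 -0.04] turn [-0.   0.  18.2] after turn cm [-3.66 19.14 -0.03]
```

Call:
step_arm:
  steps:
    - [[-1.8,3.4,0],[0,0,0]]
    - [[-2.2,3.8,0],[0,0,0]]
    - [[-2.2,3.8,0],[0,0,0]]
    - [[-2.2,3.8,0],[0,0,0]]
    - [[-1.1,2.2,0],[0,0,9.1]]
    - [[0,0,0],[0,0,9.1]]
    - [[0,0,0],[0,0,0]]
    - [[0,0,0],[0,0,0]]
    - [[0,0,0],[0,0,0]]

```text
clock: 20.5
tool_pos: [0.658, 0.1033, 0.1694]
eef_rot: [0.669, 0.743, -0.0, -0.0]
contact_force: [0.1, 0.3, -0.1]
opening: 1.004
finger_force: 0.0
```

```bash
python3 -c "
from h import *
go(.6582,.1036,.04,5.9)"
```

```text
t 20.5 before turn cm [ 0.03  0.04 12.94] turn [-0.  -0.   0.1] after turn cm [ 0.03  0.03 12.94]
```

Call:
step_arm:
  steps:
    - [[0,0,3],[0,0,0]]
    - [[0,0,3.5],[0,0,0]]
    - [[0,0,2.5],[0,0,0]]
    - [[0,0,1.9],[0,0,0]]
    - [[0,0,1.2],[0,0,0]]
    - [[0,0,0.8],[0,0,0]]
    - [[0,0,0],[0,0,0]]
    - [[0,0,0],[0,0,0]]

```text
clock: 21.5
tool_pos: [0.659, 0.1034, 0.0415]
eef_rot: [0.67, 0.743, 0.001, 0.0]
contact_force: [0.0, -0.5, -0.1]
opening: 0.999
finger_force: 0.0
```

Call:
step_arm:
  steps:
    - [[0,0,0],[0,0,0]]
    - [[0,0,0],[0,0,0]]
    - [[0,0,0],[0,0,0]]
    - [[0,0,0],[0,0,0]]
    - [[0,0,0],[0,0,0]]
    - [[0,0,0],[0,0,0]]
    - [[0,0,0],[0,0,0]]
    - [[0,0,0],[0,0,0]]
    - [[0,0,0],[0,0,0]]
    - [[0,0,0],[0,0,0]]
  claw: -1
  grip_force: 12

```text
clock: 22.75
tool_pos: [0.6584, 0.1033, 0.0407]
eef_rot: [0.67, 0.743, -0.0, -0.0]
contact_force: [-0.6, 1.0, 0.1]
opening: 0.3
finger_force: 12.0
```

Call:
step_arm:
  steps:
    - [[0,0,-0.5],[0,0,0]]
    - [[0,0,-1.5],[0,0,0]]
    - [[0,0,-2.5],[0,0,0]]
    - [[0,0,-2.5],[0,0,0]]
    - [[0,0,-2.5],[0,0,0]]
    - [[0,0,-2.0],[0,0,0]]
    - [[0,0,-0.5],[0,0,0]]
    - [[0,0,0],[0,0,0]]
    - [[0,0,0],[0,0,0]]

```text
clock: 23.88
tool_pos: [0.6577, 0.1032, 0.1597]
eef_rot: [0.67, 0.743, -0.001, -0.001]
contact_force: [-0.3, 0.2, -0.8]
opening: 0.301
finger_force: 12.0
```

```bash
python3 -c "
from h import *
go(.4361,.1850,.16,24.1)"
```

```text
t 23.88 before turn cm [ 1.042e+01 -2.120e+01  1.000e-02] turn [ -0.1  -0.  -18.2] after turn cm [ 16.52 -16.89  -0.03]
```

Call:
step_arm:
  steps:
    - [[0.5,-1,0],[0,0,0]]
    - [[1.5,-3,0],[0,0,0]]
    - [[2,-4,0],[0,0,0]]
    - [[2,-4,0],[0,0,0]]
    - [[2,-4,0],[0,0,0]]
    - [[1.5,-3.4,0],[0,0,0]]
    - [[0.9,-1.8,0],[0,0,0]]
    - [[0,0,0],[0,0,-6]]
    - [[0,0,0],[0,0,-7]]
    - [[0,0,0],[0,0,-5.3]]
    - [[0,0,0],[0,0,0]]
    - [[0,0,0],[0,0,0]]

```text
clock: 25.38
tool_pos: [0.4364, 0.1849, 0.1606]
eef_rot: [0.544, 0.839, -0.0, -0.0]
contact_force: [1.0, -0.2, -0.2]
opening: 0.306
finger_force: 12.0
```

```bash
python3 -c "
from h import *
from plant import vision
go(.4361,.1850,.0377,24.1)"
```

```text
t 25.38 before turn cm [ 0.02 -0.02 12.29] turn [-0. -0.  0.] after turn cm [ 0.03 -0.02 12.29]
```

Call:
step_arm:
  steps:
    - [[0,0,2],[0,0,0]]
    - [[0,0,2.5],[0,0,0]]
    - [[0,0,2.5],[0,0,0]]
    - [[0,0,2],[0,0,0]]
    - [[0,0,1.5],[0,0,0]]
    - [[0,0,1],[0,0,0]]
    - [[0,0,0.4],[0,0,0]]
    - [[0,0,0.2],[0,0,0]]
    - [[0,0,0.2],[0,0,0]]
    - [[0,0,0],[0,0,0]]
    - [[0,0,0],[0,0,0]]
    - [[0,0,0],[0,0,0]]

```text
clock: 26.88
tool_pos: [0.4369, 0.1849, 0.0378]
eef_rot: [0.543, 0.84, 0.0, 0.0]
contact_force: [-0.1, -0.1, 0.6]
opening: 0.299
finger_force: 12.0
```

Call:
step_arm:
  steps:
    - [[0,0,0],[0,0,0]]
    - [[0,0,0],[0,0,0]]
    - [[0,0,0],[0,0,0]]
    - [[0,0,0],[0,0,0]]
    - [[0,0,0],[0,0,0]]
    - [[0,0,-1.5],[0,0,0]]
    - [[0,0,-4],[0,0,0]]
    - [[0,0,-5],[0,0,0]]
    - [[0,0,-2.8],[0,0,0]]
    - [[0,0,0],[0,0,0]]
    - [[0,0,0],[0,0,0]]
  claw: 1

```text
clock: 28.25
tool_pos: [0.4364, 0.1846, 0.1706]
eef_rot: [0.543, 0.84, -0.0, -0.0]
contact_force: [-0.3, 0.5, 0.1]
opening: 1.002
finger_force: 0.0
```

```bash
python3 -c "
from h import *
go(.6655,.0340,.17,5.9)"
```

```text
t 28.25 before turn cm [-23.14  14.71   0.06] turn [-0.   0.  18.3] after turn cm [-17.34  21.24   0.06]
```

Call:
step_arm:
  steps:
    - [[-3.8,2.4,0],[0,0,0]]
    - [[-3.8,2.4,0],[0,0,0]]
    - [[-4,2.5,0],[0,0,0]]
    - [[-4,2.6,0],[0,0,0]]
    - [[-4,2.5,0],[0,0,0]]
    - [[-3.5,2.3,0],[0,0,9.1]]
    - [[0,0,0],[0,0,9.2]]
    - [[0,0,0],[0,0,0]]
    - [[0,0,0],[0,0,0]]
    - [[0,0,0],[0,0,0]]

```text
clock: 29.5
tool_pos: [0.6651, 0.035, 0.1704]
eef_rot: [0.669, 0.743, -0.0, -0.0]
contact_force: [0.6, 0.5, 0.6]
opening: 0.998
finger_force: 0.0
```

```bash
python3 -c "
from h import *
go(.6655,.0340,.0405,5.9)"
```

```text
t 29.5 before turn cm [-0.11  0.04 12.99] turn [-0.1 -0.   0.2] after turn cm [-0.11  0.03 12.99]
```

Call:
step_arm:
  steps:
    - [[-0.1,0,3],[0,0,0]]
    - [[0,0,3.5],[0,0,0]]
    - [[0,0,2.5],[0,0,0]]
    - [[0,0,1.9],[0,0,0]]
    - [[0,0,1.2],[0,0,0]]
    - [[0,0,0.9],[0,0,0]]
    - [[0,0,0],[0,0,0]]
    - [[0,0,0],[0,0,0]]

```text
clock: 30.5
tool_pos: [0.6663, 0.0335, 0.0414]
eef_rot: [0.67, 0.743, 0.001, 0.0]
contact_force: [0.0, 0.1, 0.1]
opening: 0.998
finger_force: 0.0
```

Call:
step_arm:
  steps:
    - [[0,0,0],[0,0,0]]
    - [[0,0,0],[0,0,0]]
    - [[0,0,0],[0,0,0]]
    - [[0,0,0],[0,0,0]]
    - [[0,0,0],[0,0,0]]
    - [[0,0,0],[0,0,0]]
    - [[0,0,0],[0,0,0]]
    - [[0,0,0],[0,0,0]]
    - [[0,0,0],[0,0,0]]
    - [[0,0,0],[0,0,0]]
  claw: -1
  grip_force: 15

```text
clock: 31.75
tool_pos: [0.6657, 0.0335, 0.0407]
eef_rot: [0.67, 0.743, -0.0, -0.0]
contact_force: [-0.6, -0.5, 0.0]
opening: 0.415
finger_force: 15.0
```

Call:
step_arm:
  steps:
    - [[0,0,-0.5],[0,0,0]]
    - [[0,0,-1.5],[0,0,0]]
    - [[0,0,-2.5],[0,0,0]]
    - [[0,0,-2.5],[0,0,0]]
    - [[0,0,-2.5],[0,0,0]]
    - [[0,0,-2.0],[0,0,0]]
    - [[0,0,-0.5],[0,0,0]]
    - [[0,0,0],[0,0,0]]
    - [[0,0,0],[0,0,0]]

```text
clock: 32.88
tool_pos: [0.665, 0.0335, 0.1596]
eef_rot: [0.67, 0.743, -0.001, -0.001]
contact_force: [0.1, -0.1, -0.7]
opening: 0.41
finger_force: 15.0
```

```bash
python3 -c "
from h import *
go(.4076,.2490,.16,24.1)"
```

```text
t 32.88 before turn cm [ 2.409e+01 -2.338e+01  1.000e-02] turn [ -0.1  -0.  -18.2] after turn cm [ 30.19 -14.7   -0.04]
```

Call:
step_arm:
  steps:
    - [[1,-1,0],[0,0,0]]
    - [[2.5,-2.4,0],[0,0,0]]
    - [[3.6,-3.5,0],[0,0,0]]
    - [[3.7,-3.6,0],[0,0,0]]
    - [[3.7,-3.6,0],[0,0,0]]
    - [[3.6,-3.5,0],[0,0,0]]
    - [[3,-2.9,0],[0,0,0]]
    - [[2,-1.9,0],[0,0,0]]
    - [[1,-1,0],[0,0,-5]]
    - [[0,0,0],[0,0,-7]]
    - [[0,0,0],[0,0,-6.2]]
    - [[0,0,0],[0,0,0]]

```text
clock: 34.38
tool_pos: [0.4083, 0.2486, 0.1607]
eef_rot: [0.544, 0.839, 0.0, -0.0]
contact_force: [-0.0, -0.6, -0.0]
opening: 0.41
finger_force: 15.0
```

Call:
step_arm:
  steps:
    - [[0,0,0],[0,0,0]]
    - [[0,0,0],[0,0,0]]

```text
clock: 34.62
tool_pos: [0.4082, 0.2489, 0.1607]
eef_rot: [0.544, 0.839, -0.0, 0.0]
contact_force: [-0.8, -0.1, -0.3]
opening: 0.417
finger_force: 15.0
```

```bash
python3 -c "
from h import *
go(.4076,.2490,.0377,24.1)"
```

```text
t 34.62 before turn cm [ 0.03 -0.06 12.3 ] turn [ 0.  0. -0.] after turn cm [ 0.03 -0.05 12.3 ]
```

Call:
step_arm:
  steps:
    - [[0,-0.1,2],[0,0,0]]
    - [[0,0,2.5],[0,0,0]]
    - [[0,0,2.5],[0,0,0]]
    - [[0,0,2],[0,0,0]]
    - [[0,0,1.5],[0,0,0]]
    - [[0,0,1],[0,0,0]]
    - [[0,0,0.4],[0,0,0]]
    - [[0,0,0.2],[0,0,0]]
    - [[0,0,0.2],[0,0,0]]
    - [[0,0,0],[0,0,0]]
    - [[0,0,0],[0,0,0]]
    - [[0,0,0],[0,0,0]]

```text
clock: 36.12
tool_pos: [0.4073, 0.2487, 0.0379]
eef_rot: [0.544, 0.839, 0.0, 0.0]
contact_force: [0.2, 0.6, -0.4]
opening: 0.419
finger_force: 15.0
```

Call:
step_arm:
  steps:
    - [[0,0,0],[0,0,0]]
    - [[0,0,0],[0,0,0]]
    - [[0,0,0],[0,0,0]]
    - [[0,0,0],[0,0,0]]
    - [[0,0,0],[0,0,0]]
    - [[0,0,-1.5],[0,0,0]]
    - [[0,0,-4],[0,0,0]]
    - [[0,0,-5],[0,0,0]]
    - [[0,0,-5],[0,0,0]]
    - [[0,0,-3],[0,0,0]]
    - [[0,0,0],[0,0,0]]
  claw: 1

```text
clock: 37.5
tool_pos: [0.4082, 0.2492, 0.2256]
eef_rot: [0.544, 0.839, 0.003, 0.001]
contact_force: [-0.9, 0.3, 0.4]
opening: 0.996
finger_force: 0.0
```

Call:
step_arm:
  steps:
    - [[4,3,0],[0,0,0]]
    - [[5,3,0],[0,0,0]]
    - [[5,3,0],[0,0,0]]
    - [[5,3,0],[0,0,0]]
    - [[5,2,0],[0,0,0]]
    - [[0,0,0],[0,0,0]]
    - [[0,0,0],[0,0,0]]

```text
clock: 38.38
tool_pos: [0.4366, 0.5234, 0.2213]
eef_rot: [0.544, 0.839, -0.002, 0.0]
contact_force: [-0.4, 0.4, -0.3]
opening: 0.997
finger_force: 0.0
```

```bash
python3 - <<'E'
from h import *
from plant import vision
d=vision.snapshot('top')
cv2.imwrite('pics/t2.png',cv2.resize(d['img'][195:295,190:350,::-1],(800,500),interpolation=cv2.INTER_CUBIC))
s=vision.snapshot('scene')
cv2.imwrite('pics/s2.png',cv2.resize(s['img'][140:300,220:380,::-1],(600,600),interpolation=cv2.INTER_CUBIC))
for n,h,p in (("jar",.080,(.4943,.0578)),("pale",.065,(.4658,.122)),("dark",.065,(.4371,.1859)),("big",.078,(.4087,.2498))):
    print(n,((w2px(d,[*p,h])-[190,195]+.5)*5).round(),((w2px(s,[*p,h])-[220,140]+.5)*3.75).round())
E
```

```text
jar [630. 171.] [373.  89.]
pale [472. 230.] [381. 188.]
dark [318. 288.] [394. 276.]
big [160. 346.] [411. 358.]
```

View pics/t2.png

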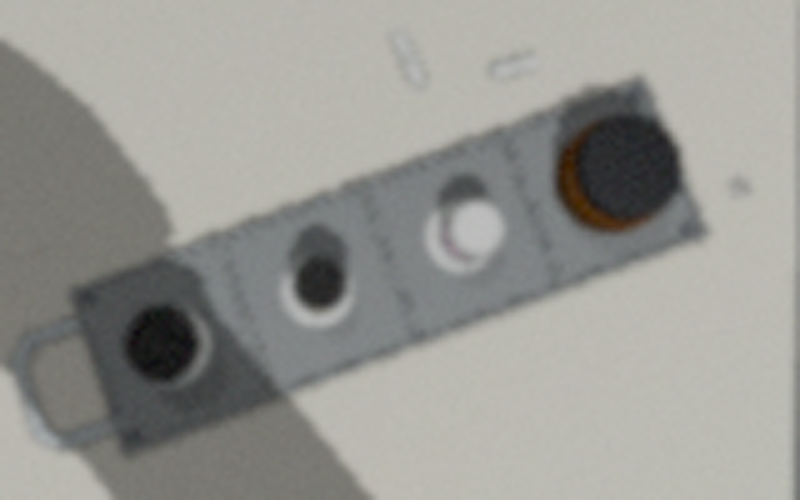

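View pics/s2.png

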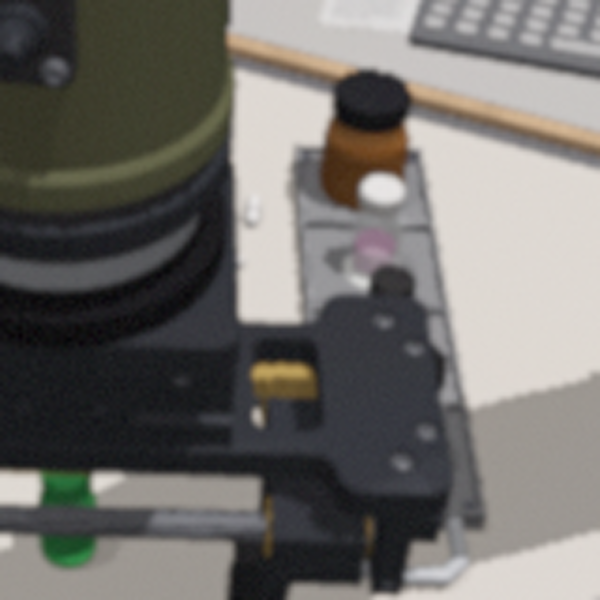

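From above all four stand upright in the right order; cap centres are jar (629,165), white (474,229), black (320,281) and big (163,343). Jar and black cap read about 6 px off, possibly from shadows, so I take one closer look from the wrist.

Call:
step_arm:
  steps:
    - [[-5,-3,0],[0,0,0]]
    - [[-5,-3,0],[0,0,0]]
    - [[-5,-3,0],[0,0,0]]
    - [[-5,-3,-1],[0,0,0]]
    - [[-5,-2,-1],[0,0,0]]
    - [[-5,0,-1],[0,0,0]]
    - [[-5,0,0],[0,0,0]]
    - [[-5,0,0],[0,0,0]]
    - [[-5,0,0],[0,0,0]]
    - [[-5,0,0],[0,0,0]]
    - [[0,0,0],[0,0,0]]
    - [[0,0,0],[0,0,0]]

```text
clock: 39.98
tool_pos: [0.5126, 0.0109, 0.2528]
eef_rot: [0.544, 0.839, -0.0, -0.0]
contact_force: [0.1, 0.0, -0.2]
opening: 1.002
finger_force: 0.0
```

```bash
python3 - <<'E'
from h import *
from plant import vision
d=vision.snapshot('wrist')
cv2.imwrite('pics/w4.png',cv2.resize(d['img'][:,:,::-1],(800,600)))
for n,h,p in (("jar",.080,(.4936,.0573)),("pale",.065,(.4650,.1212)),("dark",.065,(.4364,.1853)),("big",.078,(.4078,.2492))):
    print(n,(w2px(d,[*p,h])/.64).round(),(w2px(d,[*p,.008])/.64).round())
E
```

```text
jar [400. 204.] [399. 196.]
pale [399.  90.] [399. 101.]
dark [400. -40.] [399.  -6.]
big [ 400. -210.] [ 399. -127.]
```

View pics/w4.png

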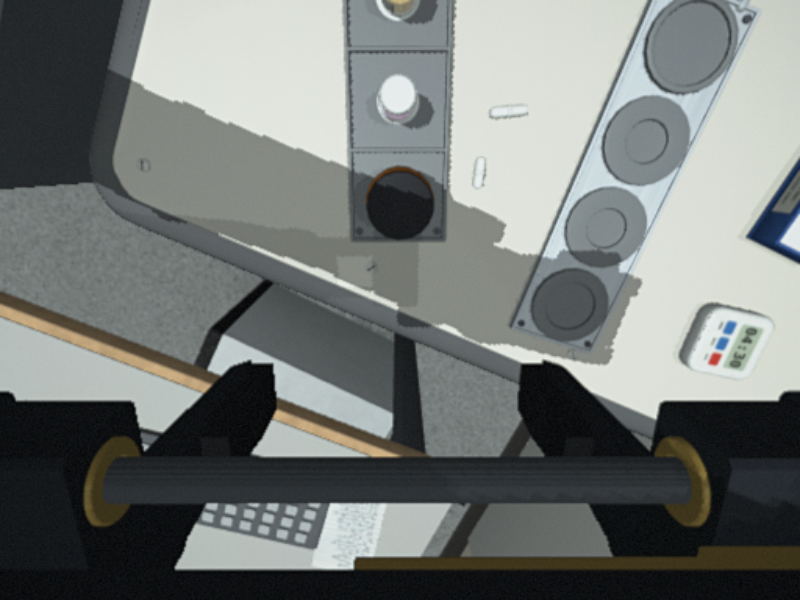

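The jar cap is at (400,203), 204 predicted, and the white cap at (398,94), 90 predicted. Both are centred between their rack walls, so I hand in.

```bash
python3 -c "
from plant import finish_job
print(finish_job())"
```

```text
the job is handed in; nothing more can be done
None
```

All four containers stand upright in the rack in reverse order: jar farthest from the rack handle, then the white-cap vial, the small black-cap vial, and the big vial nearest the handle; each is within about 3 mm of its spot by the camera checks, and the job was handed in at about 40 s.

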